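# Open the touch-latch sample cabinet

## Robot

A 6-joint arm with a two-finger parallel gripper is mounted at the origin on the work surface. World frame = base frame: x ahead of the robot, y to its left, z up, the work surface at z = 0. Lengths are in m, angles in rad, forces in N, time in s.
With the tool pointing down it reaches from about 0.2 to 0.875 m from the base axis. Payload 3.4 kg.
Tool frame: the origin (TCP) lies at the very end of the fingers, on their centre line; the grasp point (between the pads) lies 19 mm behind it; x points along the fingers, y is the direction in which the jaws open and shut, and the axes are right-handed (so a half turn about x gives the same grasp; the last joint's range is limited). The gripper opens to 94 mm and grips with 3 to 60 N. Pads are 16 mm wide; open, the fingers measure 119 mm over their backs; the gripper's body (75 mm by 177 mm) begins 78 mm behind the grasp point.
Start: joints at [0.992, 0.276, 1.505, -0, 1.361, -0.121], TCP at [0.254, 0.516, 0.205] pointing down, gripper open.
Joint ranges: [-2.89, 2.89], [-0.75, 2.08], [0.22, 2.7], [-1.18, 4.32], [0.11, 2.71], [-2.7, 2.7]. Speed limits (rad/s): [2.57, 2.57, 3.14, 3.14, 3.14, 3.14].

## Interface

Orientations are given as a 3x3 rotation matrix whose columns are the frame's x, y, z axes.
In Python, from plant import robot gives the robot as it stands.
- The arm moves only by the shell command python3 -m inch 'ROWS' [OPENING] [FORCE]. ROWS is JSON, a list of rows, each an object of numbers: "tx", "ty", "tz": the shift along the tool's x, y, z scaled (see below); "ax", "ay", "az": the turn, a rotation vector about the tool's x, y, z scaled (see below). In form: [{"tx": .., "ty": .., "tz": .., "ax": .., "ay": .., "az": ..}, ...]. A call has 1 to 20 rows; each row is the pose to reach, as a shift and turn from the pose measured when the call began, along the tool's axes at that moment; what a row does not reach only later rows make up. The controller multiplies each number of a shift by 0.12 m and each number of a turn by 120 degrees. A row lasts 1/8 s, in which the tool goes at most 62.5 mm and 10.7 degrees, less where a joint would pass 70% of its speed; a pose out of reach is approached as far as the arm can. A call with a number of a shift or a turn outside -1 to 1 is refused whole. A call with a gripper value outside its range is refused whole. OPENING is the closure, from -1 (fully open) to 1 (shut), set as the call begins (- or left out, the last holds). The fingers move at their own pace and stop on an object; FORCE is the grip in N (left out, the last holds). Time passes only in rows, so rows that repeat a pose let the fingers close. It gives the time, the measured TCP pose, the force and the opening at its end, in the units of the state.
- robot.get_state(): the state, without advancing time (a new reading comes with each control period).
- robot.grab_frame(name): name is "scene" or "top" or "wrist"; returns (picture, depth): 384x512x3 uint8, red, green, blue; 384x512 float32, m along the optical axis (not along the pixel's ray), 0 where there is no reading.
- robot.camera_params(name): a dict with "mtx" (3x3 intrinsics, pixels), "pose" (4x4, takes a point from camera to world coordinates); the wrist camera has in their place "mount" (4x4, takes a point from camera to tool coordinates, whose origin is the TCP and whose axes are the tool frame's). Camera axes: x right, y up, looking along -z (the intrinsics and any distortion apply to the point x, -y, -z); pixel columns grow to the right and rows downward; lengths in m; the calibration is good to about 2 mm. A picture is of the moment at which its call begins: read the wrist's pose just before it. camera_params takes no time and is no camera call.
- robot.finish_job(): hands the job in, once; it reports no verdict.
The state is a dict: "clock": time; "joint_positions": joint angles; "joint_vel": joint speeds; "tau": joint torques, N m; "position": TCP position; "eef_rot": TCP orientation; "force": force on the tool from outside, world axes, zero at the start; "torque": the same for the moment, N m; "grip_width": finger opening in m.
Only numpy, scipy, OpenCV 4.12 (cv2) and the standard library are available. Lean on these libraries where they do the work, as an engineer would, in place of code of your own. Each camera call takes 0.05 s, during which the arm holds its last target. There are 200 camera calls.

## Task

Two small cabinets stand side by side on the bench; open the one with the dial gauge on its roof and the tall window in its door. Push its door in near the free edge until the touch-latch clicks over, draw back so that the spring pushes the door ajar, then with a finger behind the free edge push the door wide open, about square to the cabinet. Leave the plain cabinet shut and do not shift, lift or tip the bottle, marker and jar standing beside them.

Things in the scene. Friction and masses are not known exactly. Their poses are not given: they have to be found in the camera images.
- cab_window: Cabinet to open: cream steel, 200 wide (y), 200 deep (x), 190 high, fixed, left or right of the other. Told by a dial gauge (56 across, 80 high) at the back of its roof, 146 to 164 behind the front, and a dark tall window (62 x 132) in its door. Origin: middle of the lower front edge, 20 above the bench; x points into the cabinet, y along its front to the hinge side, z up.
- window_door (a joint): Its door's angle: 0 shut, grows to 1.75 as the free edge swings out. Pushed in at window_push against about 5 N (6 N if quick) the latch trips at about -0.033 (6 mm there), then the spring pushes back with about 10 N; hard stop at -0.042. As the pusher draws back, the spring drives it out within 1.5 s to about 0.39 (free edge 70 out). Beyond, it swings with slight friction and stays where left.
- window_push (a point): Place to push, on that door's front face, 30 from its free edge and 50 below its top edge; turns with the door. The door is a flat cream panel without handle, 196 wide, 196 high, 14 thick, laid on the cabinet's front; its top edge is 218 above the bench, 8 above the roof, seen from all sides.
- window_hinge (a point): On that door's vertical hinge line, at the height of its top edge (218 above the bench); fixed in place, at the cabinet's +y side, 98 from its middle. Shut, the door runs from here 196 towards the cabinet's -y, its inner face 2 and outer face 16 in front of this point. The spring plunger behind it is 140 from the hinge, low down (65 above the bench).
- cab_plain: The other cabinet, to be left shut: same make, size, axes and origin, but a flat roof with four black vent strips, no gauge and no window. Stands in line with the first, 30 beside it, on the same 20 high steel plinth (470 wide).
- plain_door (a joint): Angle of the plain cabinet's door, same size, latch and hinge side as the other; 0 shut.
- wash_bottle: White plastic bottle with a red cap, 60 across, 150 high, loose, standing; origin at the middle of its base.
- marker: Thick black marker standing on end, 26 across, 95 high, loose; origin at the middle of its base.
- jar: Amber screw jar with a white lid, 56 across, 65 high, loose, standing; origin at the middle of its base.
Not all that is in view belongs to the job. Of the things like the wash_bottle, leave any that is blue or purple; of the rest the larger one is meant.

How it is judged:
By the outcome, as a careful person would: the job done as asked, in the order asked, and still so for the second after the job is handed in, with the robot touching nothing.
It also fails if it takes over 51 s, if anything falls off the work surface, if the arm or the gripper's body presses on something with over 40 N, if the wrist force passes 120 N, or if a joint passes its speed limit or range.

## Working session

There is one attempt and no reset: what is moved stays moved. The work goes in short steps, Python scripts to look and compute and a shell command to move; the robot and the scene stay as the last step left them, time stands still between calls to the robot, and variables do not carry over. Pictures are saved under pics/ and viewed, about 8 in all and at most 12, crops included, and the job is handed in when it is done.

```bash
mkdir -p pics
cat > h.py <<'E'
import numpy as np, cv2
from plant import robot
def grab(n,f=None):
    im,d=robot.grab_frame(n)
    if f: cv2.imwrite('pics/'+f,im[:,:,::-1])
    return im,d
def pts(n,d):
    p=robot.camera_params(n);K=p['mtx']
    if 'pose' in p: T=np.array(p['pose'])
    else:
        s=robot.get_state();E=np.eye(4);E[:3,:3]=s['eef_rot'];E[:3,3]=s['position'];T=E@np.array(p['mount'])
    v,u=np.mgrid[:d.shape[0],:d.shape[1]]
    x=(u-K[0][2])/K[0][0]*d;y=(v-K[1][2])/K[1][1]*d
    P=np.stack([x,-y,-d,np.ones_like(d)],-1)@T.T
    P=P[...,:3];P[d<=0]=np.nan
    return P
E
python3 - <<'E'
from h import *
np.set_printoptions(precision=3,suppress=True)
o=[]
for n in('scene','top'):
    im,d=grab(n);P=pts(n,d);np.savez(n,im=im,d=d,P=P);o.append(im)
    p=robot.camera_params(n);print(p)
cv2.imwrite('pics/a.png',o[0][:,:,::-1]);cv2.imwrite('pics/b.png',o[1][:,:,::-1])
s=robot.get_state();print(s)
E
```

```text
{'mtx': array([[372.945,   0.   , 257.354],
       [  0.   , 372.945, 183.369],
       [  0.   ,   0.   ,   1.   ]]), 'pose': array([[ 0.783, -0.587,  0.205,  0.686],
       [ 0.622,  0.741, -0.254, -0.188],
       [-0.003,  0.326,  0.945,  1.051],
       [ 0.   ,  0.   ,  0.   ,  1.   ]])}
{'mtx': array([[356.333,   0.   , 249.079],
       [  0.   , 356.333, 191.249],
       [  0.   ,   0.   ,   1.   ]]), 'pose': array([[ 0.   ,  0.993, -0.12 ,  0.378],
       [-1.   , -0.002, -0.015,  0.018],
       [-0.015,  0.12 ,  0.993,  1.208],
       [ 0.   ,  0.   ,  0.   ,  1.   ]])}
{'clock': 0.1, 'joint_positions': array([ 0.992,  0.276,  1.506, -0.   ,  1.361, -0.121]), 'joint_vel': array([-0.   , -0.001, -0.002,  0.001,  0.   , -0.   ]), 'tau': array([  0.002, -40.545, -23.778,   0.07 ,   0.03 ,  -0.   ]), 'position': array([0.254, 0.515, 0.205]), 'eef_rot': array([[-0.001,  0.442,  0.897],
       [-0.001,  0.897, -0.442],
       [-1.   , -0.002, -0.   ]]), 'force': array([0.299, 0.347, 0.196]), 'torque': array([-0.054,  0.007, -0.008]), 'grip_width': 0.09445141312742457}
```

View pics/a.png

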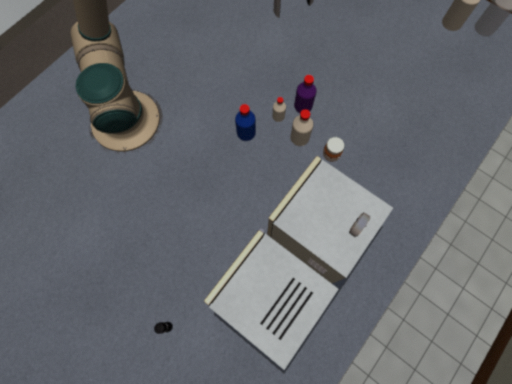

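View pics/b.png

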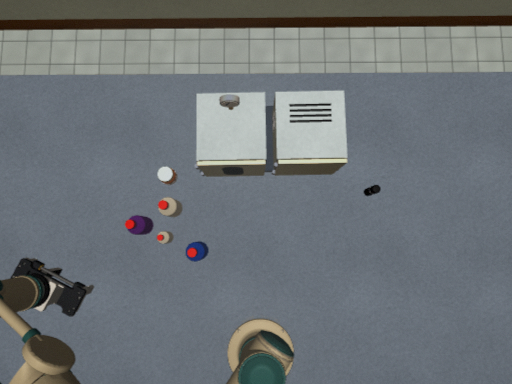

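Run:
```python
from h import *
np.set_printoptions(precision=3,suppress=True)
for n in('top','scene'):
    z=np.load(n+'.npz');im=z['im'].astype(int);P=z['P']
    Z=P[...,2]
    # door top edge: heights 0.213..0.224
    m=(Z>.2135)&(Z<.224)&(P[...,0]>.3)&(P[...,0]<1)&(np.abs(P[...,1])<.5)
    m=m.astype(np.uint8)
    k,l,st,c=cv2.connectedComponentsWithStats(m)
    print(n,'bench z',np.nanmedian(Z[(np.abs(P[...,0]-.45)<.03)&(np.abs(P[...,1])<.1)]))
    for i in range(1,k):
        if st[i,4]>60:
            Q=P[l==i];r=cv2.minAreaRect(Q[:,:2].astype(np.float32)*1000)
            print(' edge',st[i],Q.mean(0),r, cv2.boxPoints(r).round(0).tolist())
    m=((Z>.204)&(Z<.213)&(P[...,0]>.3)).astype(np.uint8);k,l,st,c=cv2.connectedComponentsWithStats(m)
    for i in range(1,k):
        if st[i,4]>500:
            Q=P[l==i];r=cv2.minAreaRect(Q[:,:2].astype(np.float32)*1000);print(' roof',st[i],Q.mean(0),r)
    m=((Z>.02)&(Z<.2)&(P[...,0]>.2)&(P[...,0]<.9)&((P[...,1]>.14)|(P[...,1]<-.25))&(P[...,1]<.5)).astype(np.uint8)
    k,l,st,c=cv2.connectedComponentsWithStats(m)
    for i in range(1,k):
        if st[i,4]>20:
            Q=P[l==i];h=Q[:,2].max();T=Q[Q[:,2]>h-.012]
            print(' obj',st[i],im[l==i].mean(0).astype(int),'h',h,'top',T.mean(0),'min',Q.min(0),'max',Q.max(0))
z=np.load('top.npz')['im'];s=np.load('scene.npz')['im']
a=cv2.resize(z[80:270,110:390],None,fx=2,fy=2,interpolation=cv2.INTER_CUBIC);
b=cv2.resize(s[70:300,200:400],(int(200*380/230),380),interpolation=cv2.INTER_CUBIC)
c=cv2.hconcat([a[:,:460],b]);cv2.imwrite('pics/c.png',c[:,:,::-1]);print(c.shape)
```

```text
top bench z -7.499208307892857e-06
 edge [278 158  70   7 338] [ 0.583 -0.145  0.218] ((584.7114868164062, -145.84454345703125), (17.445039749145508, 195.01678466796875), 0.9738602042198181) [[574.0, -48.0], [578.0, -243.0], [595.0, -243.0], [592.0, -48.0]]
 edge [197 160  69   6 340] [0.579 0.084 0.217] ((579.6759033203125, 84.49665069580078), (15.194836616516113, 192.7899932861328), 0.8604893088340759) [[571.0, 181.0], [574.0, -12.0], [589.0, -12.0], [586.0, 181.0]]
 roof [ 276   91   72   70 4424] [ 0.69  -0.144  0.21 ] ((691.8309936523438, -144.51205444335938), (202.81053161621094, 200.37953186035156), 0.7597159743309021)
 roof [ 197   92   70   70 4264] [0.683 0.085 0.21 ] ((688.1588745117188, 85.22651672363281), (203.7224578857422, 199.2106170654297), 0.7949186563491821)
 obj [195 164  24  13 157] [81 79 72] h 0.19763879781247873 top [0.573 0.172 0.193] min [0.569 0.14  0.022] max [0.597 0.202 0.198]
 obj [158 167  19  18 260] [163 161 155] h 0.07079242495452309 top [0.573 0.309 0.065] min [0.546 0.282 0.02 ] max [0.599 0.333 0.071]
 obj [366 185  15  11 111] [26 26 27] h 0.100
[... 1536 characters left out ...]
.155]
 obj [273  97  13  23 228] [117  91  81] h 0.10489754427848641 top [0.371 0.309 0.1  ] min [0.352 0.289 0.02 ] max [0.392 0.326 0.105]
 obj [235 104  21  35 562] [35 28 62] h 0.15619551180975 top [0.328 0.202 0.15 ] min [0.3   0.172 0.02 ] max [0.358 0.23  0.156]
 obj [323 137  21  23 353] [140 133 123] h 0.06983314055983547 top [0.576 0.308 0.065] min [0.549 0.281 0.02 ] max [0.604 0.335 0.07 ]
 obj [154 322  18  12 169] [25 24 26] h 0.0997368788894728 top [ 0.522 -0.364  0.095] min [ 0.511 -0.376  0.02 ] max [ 0.535 -0.351  0.1  ]
 obj [233 329  13  11  24] [69 72 77] h 0.024558789041787765 top [ 0.68  -0.26   0.022] min [ 0.661 -0.264  0.02 ] max [ 0.698 -0.258  0.025]
(380, 790, 3)
```

View pics/c.png

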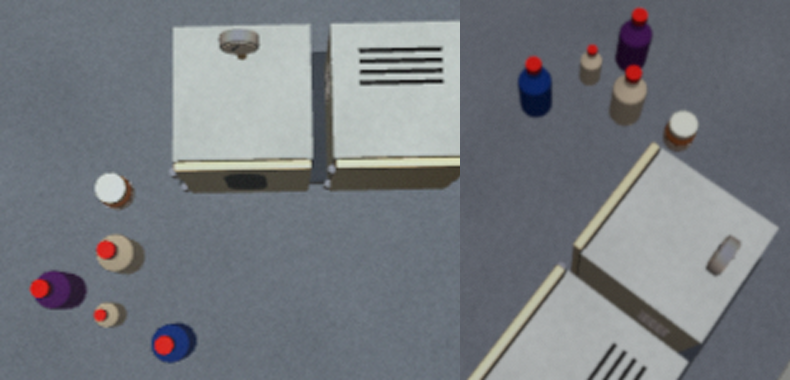

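Choice: the gauge is at top (229,100), with the dark window below it at (232,170), so I want the left cabinet. The right one, with the vent strips at (310,112), is the plain one. The free edge is at y≈-0.013, the hinge at (0.589, 0.182), and the push point at (0.573, 0.017, 0.168). The wash bottle is the larger beige one at (168,207). The blue and purple ones and the small beige one are decoys. Measured heights match the given sizes.

```bash
python3 -m inch '[{"tz":0.3,"ty":-0.23,"ax":-0.07},{"tz":0.6,"ty":-0.46,"ax":-0.14},{"tz":1,"ty":-0.76,"ax":-0.218},{"tz":1,"ty":-0.76,"ax":-0.218},{"tz":1,"ty":-0.76,"ax":-0.218}]' 1 20
python3 -m inch '[{"ty":-0.4,"tz":0.2},{"ty":-0.8,"tz":0.4},{"ty":-1,"tz":0.5},{"ty":-1,"tz":0.5}]'
python3 -m inch '[{"ty":-0.4,"tz":0.2},{"ty":-0.8,"tz":0.4},{"ty":-1,"tz":0.5},{"ty":-1,"tz":0.5}]'
python3 -m inch '[{"ty":-0.4,"tz":0.2},{"ty":-0.8,"tz":0.4},{"ty":-1,"tz":0.5},{"ty":-1,"tz":0.5},{"ty":-1,"tz":0.5}]'
python3 -c "
from h import *
print(robot.get_state()['eef_rot'])"
```

```text
[[-8.40887217e-04  4.41993584e-01  8.97017817e-01]
 [-1.33979671e-03  8.97016831e-01 -4.41994354e-01]
 [-9.99998749e-01 -1.57348892e-03 -1.62108437e-04]]validation failed for argument at $[0]...
validation failed for argument at $[0]...
validation failed for argument at $[0]...
validation failed for argument at $[0]...
```

```bash
python3 -m inch '[{"tx":0,"ty":-0.23,"tz":0.3,"ax":-0.07,"ay":0,"az":0},{"tx":0,"ty":-0.46,"tz":0.6,"ax":-0.14,"ay":0,"az":0},{"tx":0,"ty":-0.76,"tz":1,"ax":-0.218,"ay":0,"az":0},{"tx":0,"ty":-0.76,"tz":1,"ax":-0.218,"ay":0,"az":0},{"tx":0,"ty":-0.76,"tz":1,"ax":-0.218,"ay":0,"az":0}]' 1 20
```

```text
clock: 0.72
position: [0.3211, 0.3809, 0.2048]
eef_rot: [[-0.001, 0.003, 1.0], [-0.001, 1.0, -0.003], [-1.0, -0.001, -0.001]]
force: [0.4, 0.1, 0.2]
grip_width: 0.0473
```

```bash
python3 -m inch '[{"tx":0,"ty":-0.4,"tz":0.2,"ax":0,"ay":0,"az":0},{"tx":0,"ty":-0.8,"tz":0.4,"ax":0,"ay":0,"az":0},{"tx":0,"ty":-1,"tz":0.5,"ax":0,"ay":0,"az":0},{"tx":0,"ty":-1,"tz":0.5,"ax":0,"ay":0,"az":0}]'
python3 -m inch '[{"tx":0,"ty":-0.4,"tz":0.2,"ax":0,"ay":0,"az":0},{"tx":0,"ty":-0.8,"tz":0.4,"ax":0,"ay":0,"az":0},{"tx":0,"ty":-1,"tz":0.5,"ax":0,"ay":0,"az":0},{"tx":0,"ty":-1,"tz":0.5,"ax":0,"ay":0,"az":0}]'
python3 -m inch '[{"tx":0,"ty":-0.4,"tz":0.2,"ax":0,"ay":0,"az":0},{"tx":0,"ty":-0.8,"tz":0.4,"ax":0,"ay":0,"az":0},{"tx":0,"ty":-1,"tz":0.5,"ax":0,"ay":0,"az":0},{"tx":0,"ty":-1,"tz":0.5,"ax":0,"ay":0,"az":0},{"tx":0.2,"ty":-1,"tz":0.5,"ax":0,"ay":0,"az":0},{"tx":0.46,"ty":-1,"tz":0.5,"ax":0,"ay":0,"az":0},{"tx":0.46,"ty":-1,"tz":0.5,"ax":0,"ay":0,"az":0}]'
python3 - <<'E'
from h import *
print(robot.get_state()['eef_rot'])
grab('wrist','w.png')
E
```

```text
clock: 1.23
position: [0.3811, 0.261, 0.2047]
eef_rot: [[-0.002, 0.005, 1.0], [-0.0, 1.0, -0.005], [-1.0, -0.0, -0.002]]
force: [-0.5, 1.0, -0.2]
grip_width: 0.0074
clock: 1.72
position: [0.4411, 0.1415, 0.2044]
eef_rot: [[-0.002, 0.006, 1.0], [0.001, 1.0, -0.006], [-1.0, 0.001, -0.002]]
force: [0.4, 0.1, -1.4]
grip_width: 0.0007
clock: 2.6
position: [0.4976, 0.0239, 0.1472]
eef_rot: [[-0.007, 0.004, 1.0], [0.003, 1.0, -0.004], [-1.0, 0.003, -0.007]]
force: [-0.5, 0.3, 0.7]
grip_width: 0.0005
[[-0.00741705  0.0040848   0.99996415]
 [ 0.00263244  0.99998827 -0.00406537]
 [-0.99996903  0.0026022  -0.00742771]]
```

View pics/w.png

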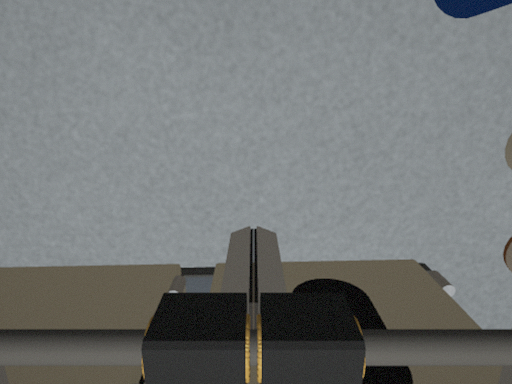

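The finger is in front of the window door near its free edge: finger at column 253, free edge at about (215,268), and window to the right. I'll approach and push next.

```bash
python3 -m inch '[{"tx":0,"ty":-0.05,"tz":0.2,"ax":0,"ay":0,"az":0},{"tx":0,"ty":-0.06,"tz":0.4,"ax":0,"ay":0,"az":0},{"tx":0,"ty":-0.06,"tz":0.44,"ax":0,"ay":0,"az":0},{"tx":0,"ty":-0.06,"tz":0.47,"ax":0,"ay":0,"az":0},{"tx":0,"ty":-0.06,"tz":0.50,"ax":0,"ay":0,"az":0},{"tx":0,"ty":-0.06,"tz":0.53,"ax":0,"ay":0,"az":0},{"tx":0,"ty":-0.06,"tz":0.55,"ax":0,"ay":0,"az":0},{"tx":0,"ty":-0.06,"tz":0.55,"ax":0,"ay":0,"az":0}]'
```

```text
clock: 3.65
position: [0.5651, 0.0159, 0.1484]
eef_rot: [[-0.004, 0.004, 1.0], [0.002, 1.0, -0.004], [-1.0, 0.002, -0.004]]
force: [-0.5, -0.4, -0.0]
grip_width: 0.0007
```

```bash
python3 -m inch '[{"tx":0,"ty":0,"tz":0.015,"ax":0,"ay":0,"az":0},{"tx":0,"ty":0,"tz":0.03,"ax":0,"ay":0,"az":0},{"tx":0,"ty":0,"tz":0.03,"ax":0,"ay":0,"az":0}]'
python3 -m inch '[{"tx":0,"ty":0,"tz":0.01,"ax":0,"ay":0,"az":0},{"tx":0,"ty":0,"tz":0.02,"ax":0,"ay":0,"az":0},{"tx":0,"ty":0,"tz":0.02,"ax":0,"ay":0,"az":0}]'
python3 -m inch '[{"tx":0,"ty":0,"tz":0.01,"ax":0,"ay":0,"az":0},{"tx":0,"ty":0,"tz":0.015,"ax":0,"ay":0,"az":0},{"tx":0,"ty":0,"tz":0.015,"ax":0,"ay":0,"az":0}]'
```

```text
clock: 4.03
position: [0.5678, 0.0157, 0.1483]
eef_rot: [[-0.006, 0.004, 1.0], [0.002, 1.0, -0.004], [-1.0, 0.002, -0.006]]
force: [-3.9, 0.2, 3.4]
grip_width: 0.0008
clock: 4.4
position: [0.5708, 0.0156, 0.1483]
eef_rot: [[-0.005, 0.004, 1.0], [0.001, 1.0, -0.004], [-1.0, 0.001, -0.005]]
force: [-3.1, -1.2, 1.9]
grip_width: 0.0001
clock: 4.78
position: [0.5698, 0.0156, 0.1483]
eef_rot: [[-0.011, 0.004, 1.0], [0.001, 1.0, -0.004], [-1.0, 0.001, -0.011]]
force: [-10.0, -1.5, 6.4]
grip_width: 0.0009
```

```bash
python3 -m inch '[{"tx":0,"ty":0,"tz":0.012,"ax":0,"ay":0,"az":0},{"tx":0,"ty":0,"tz":0.018,"ax":0,"ay":0,"az":0},{"tx":0,"ty":0,"tz":0.018,"ax":0,"ay":0,"az":0}]'
```

```text
clock: 5.15
position: [0.569, 0.0156, 0.1483]
eef_rot: [[-0.016, 0.003, 1.0], [0.001, 1.0, -0.003], [-1.0, 0.001, -0.016]]
force: [-10.0, -1.1, 6.6]
grip_width: 0.0006
```

```bash
python3 -m inch '[{"tx":0,"ty":0,"tz":-0.2,"ax":0,"ay":0,"az":0},{"tx":0,"ty":0,"tz":-0.5,"ax":0,"ay":0,"az":0},{"tx":0,"ty":0,"tz":-0.9,"ax":0,"ay":0,"az":0},{"tx":0,"ty":0,"tz":-1,"ax":0,"ay":0,"az":0},{"tx":-0.4,"ty":0,"tz":-1,"ax":0,"ay":0,"az":0},{"tx":-0.9,"ty":0,"tz":-1,"ax":0,"ay":0,"az":0},{"tx":-0.9,"ty":0,"tz":-1,"ax":0,"ay":0,"az":0},{"tx":-0.9,"ty":0,"tz":-1,"ax":0,"ay":0,"az":0},{"tx":-0.9,"ty":0,"tz":-1,"ax":0,"ay":0,"az":0},{"tx":-0.9,"ty":0,"tz":-1,"ax":0,"ay":0,"az":0}]'
cat > look.py <<'E'
from h import *
import sys
np.set_printoptions(precision=3,suppress=True)
im,d=grab('scene',sys.argv[1]);P=pts('scene',d);Z=P[...,2]
m=(Z>.2135)&(Z<.224)&(P[...,0]>.3)&(P[...,0]<.61)&(P[...,1]<.3)&(P[...,1]>-.3)
k,l,st,c=cv2.connectedComponentsWithStats(m.astype(np.uint8))
for i in range(1,k):
    if st[i,4]>60:
        r=cv2.minAreaRect(P[l==i][:,:2].astype(np.float32)*1000);print(st[i],r,cv2.boxPoints(r).round(0).tolist())
for nm,x,y in(('jar',.575,.308),('marker',.521,-.364),('wash',.466,.291)):
    q=(np.hypot(P[...,0]-x,P[...,1]-y)<.045)&(Z>.02)&(Z<.17);Q=P[q]
    if len(Q):print(nm,len(Q),Q[:,2].max(),(Q.min(0)+Q.max(0))[:2]/2)
E
python3 look.py d.png
```

```text
clock: 6.4
position: [0.4503, 0.016, 0.2569]
eef_rot: [[-0.019, 0.004, 1.0], [0.002, 1.0, -0.003], [-1.0, 0.002, -0.019]]
force: [-0.5, -0.1, 0.3]
grip_width: 0.0006
[249 155  72  43 462] ((545.4464111328125, 93.65641784667969), (194.57431030273438, 14.610298156738281), 68.33068084716797) [[503.0, 6.0], [516.0, 1.0], [588.0, 181.0], [575.0, 187.0]]
[204 230  60  75 583] ((584.98583984375, -145.9233856201172), (14.60406494140625, 195.32855224609375), 1.154383897781372) [[576.0, -48.0], [580.0, -244.0], [594.0, -243.0], [590.0, -48.0]]
jar 353 0.07043112317718747 [0.576 0.307]
marker 168 0.0986147981244514 [ 0.522 -0.364]
wash 562 0.15454270405054993 [0.469 0.289]
```

View pics/d.png

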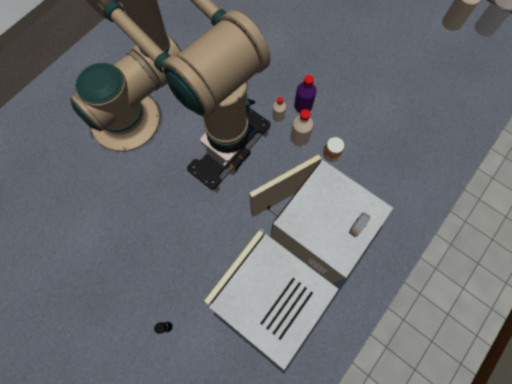

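The door is ajar at about 22°, free edge inner corner at (0.516, 0.001), pixel (252,200). The plain door is shut and the objects haven't moved. Next I lower the finger into the gap behind the free edge.

```bash
python3 -m inch '[{"tx":0,"ty":0.03,"tz":0.3,"ax":0,"ay":0,"az":0},{"tx":0,"ty":0.03,"tz":0.6,"ax":0,"ay":0,"az":0},{"tx":0,"ty":0.03,"tz":0.88,"ax":0,"ay":0.009,"az":0},{"tx":0,"ty":0.03,"tz":0.88,"ax":0,"ay":0,"az":0},{"tx":0,"ty":0.03,"tz":0.88,"ax":0,"ay":0,"az":0}]'
python3 look.py e.png | head -1
```

```text
clock: 7.08
position: [0.5548, 0.0193, 0.2546]
eef_rot: [[-0.02, 0.004, 1.0], [0.002, 1.0, -0.004], [-1.0, 0.002, -0.02]]
force: [-0.5, 0.3, 0.9]
grip_width: 0.0006
[299 155  22  17  79] ((569.9256591796875, 154.66403198242188), (63.824405670166016, 12.971681594848633), 69.76287078857422) [[553.0, 127.0], [565.0, 122.0], [587.0, 182.0], [575.0, 187.0]]
```

View pics/e.png

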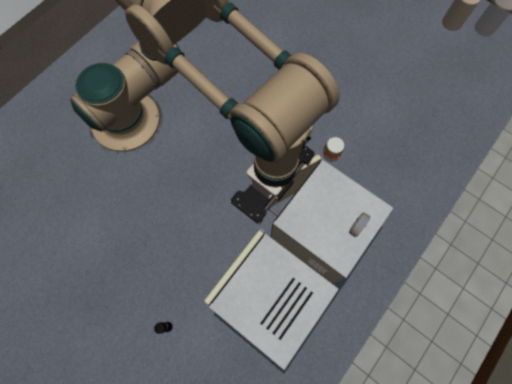

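The hand is over the gap, clear of the gauge and the jar. Descending.

```bash
python3 -m inch '[{"tx":0.2,"ty":0,"tz":0,"ax":0,"ay":0,"az":0},{"tx":0.4,"ty":0,"tz":0,"ax":0,"ay":0,"az":0},{"tx":0.6,"ty":0,"tz":0.02,"ax":0,"ay":0,"az":0},{"tx":0.8,"ty":0,"tz":0.02,"ax":0,"ay":0,"az":0},{"tx":0.85,"ty":0,"tz":0.02,"ax":0,"ay":0,"az":0},{"tx":0.85,"ty":0,"tz":0.02,"ax":0,"ay":0,"az":0}]'
```

```text
clock: 7.88
position: [0.5547, 0.0194, 0.1536]
eef_rot: [[-0.019, 0.004, 1.0], [0.002, 1.0, -0.004], [-1.0, 0.002, -0.019]]
force: [0.8, 0.6, -0.4]
grip_width: 0.0006
```

```bash
python3 -m inch '[{"tx":0,"ty":0.05,"tz":-0.1,"ax":0,"ay":0,"az":0},{"tx":0,"ty":0.1,"tz":-0.2,"ax":0,"ay":0,"az":0},{"tx":0,"ty":0.15,"tz":-0.28,"ax":0,"ay":0,"az":0},{"tx":0,"ty":0.18,"tz":-0.35,"ax":0,"ay":0,"az":0},{"tx":0,"ty":0.23,"tz":-0.43,"ax":0,"ay":0,"az":0},{"tx":0,"ty":0.29,"tz":-0.51,"ax":0,"ay":0,"az":0},{"tx":0,"ty":0.34,"tz":-0.58,"ax":0,"ay":0,"az":0},{"tx":0,"ty":0.43,"tz":-0.66,"ax":0,"ay":0,"az":0},{"tx":0,"ty":0.52,"tz":-0.74,"ax":0,"ay":0,"az":0},{"tx":0,"ty":0.61,"tz":-0.81,"ax":0,"ay":0,"az":0},{"tx":0,"ty":0.7,"tz":-0.88,"ax":0,"ay":0,"az":0},{"tx":0,"ty":0.7,"tz":-0.88,"ax":0,"ay":0,"az":0}]'
```

```text
clock: 9.38
position: [0.4485, 0.1047, 0.1558]
eef_rot: [[-0.02, 0.002, 1.0], [0.002, 1.0, -0.002], [-1.0, 0.002, -0.02]]
force: [0.3, -0.7, 0.1]
grip_width: 0.0005
```

```bash
python3 -m inch '[{"tx":0,"ty":0.08,"tz":-0.04,"ax":0,"ay":0,"az":0},{"tx":0,"ty":0.16,"tz":-0.08,"ax":0,"ay":0,"az":0},{"tx":0,"ty":0.24,"tz":-0.11,"ax":0,"ay":0,"az":0},{"tx":0,"ty":0.32,"tz":-0.14,"ax":0,"ay":0,"az":0},{"tx":0,"ty":0.4,"tz":-0.15,"ax":0,"ay":0,"az":0},{"tx":0,"ty":0.46,"tz":-0.16,"ax":0,"ay":0,"az":0},{"tx":0,"ty":0.5,"tz":-0.16,"ax":0,"ay":0,"az":0},{"tx":0,"ty":0.53,"tz":-0.16,"ax":0,"ay":0,"az":0},{"tx":0,"ty":0.53,"tz":-0.16,"ax":0,"ay":0,"az":0}]'
python3 -m inch '[{"tx":0,"ty":-0.15,"tz":-0.02,"ax":0,"ay":0,"az":0},{"tx":0,"ty":-0.4,"tz":-0.05,"ax":0,"ay":0,"az":0},{"tx":0,"ty":-0.8,"tz":-0.1,"ax":0,"ay":0,"az":0},{"tx":0,"ty":-1,"tz":-0.2,"ax":0,"ay":0,"az":0},{"tx":-0.4,"ty":-1,"tz":-0.5,"ax":0,"ay":0,"az":0},{"tx":-0.9,"ty":-1,"tz":-1,"ax":0,"ay":0,"az":0},{"tx":-0.9,"ty":-1,"tz":-1,"ax":0,"ay":0,"az":0},{"tx":-0.9,"ty":-1,"tz":-1,"ax":0,"ay":0,"az":0}]'
python3 look.py f.png
```

```text
clock: 10.5
position: [0.4296, 0.1685, 0.1563]
eef_rot: [[-0.02, 0.002, 1.0], [0.002, 1.0, -0.002], [-1.0, 0.002, -0.02]]
force: [-0.0, 0.9, -0.1]
grip_width: 0.0006
clock: 11.5
position: [0.3113, 0.0477, 0.2676]
eef_rot: [[-0.016, 0.003, 1.0], [0.001, 1.0, -0.003], [-1.0, 0.001, -0.016]]
force: [-0.1, -0.4, -0.5]
grip_width: 0.0002
[259 112  66  47 430] ((490.7527160644531, 188.13441467285156), (194.93539428710938, 15.255112648010254), 0.9631010890007019) [[393.0, 194.0], [393.0, 179.0], [588.0, 182.0], [588.0, 197.0]]
[204 230  60  75 581] ((585.0130004882812, -146.08856201171875), (16.152984619140625, 195.07640075683594), 0.1564960777759552) [[577.0, -49.0], [577.0, -244.0], [593.0, -244.0], [593.0, -49.0]]
jar 354 0.07034352147763956 [0.576 0.308]
marker 170 0.10017905800153237 [ 0.523 -0.363]
wash 461 0.155395253176569 [0.469 0.289]
```

View pics/f.png

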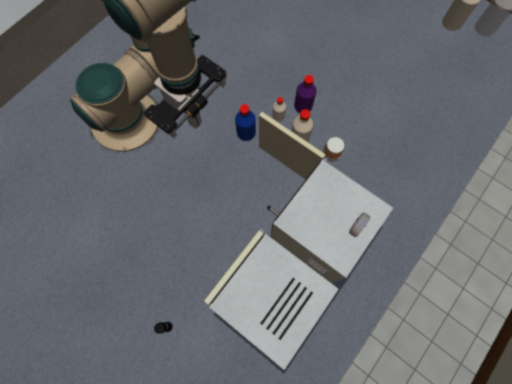

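The door stands square to the cabinet, the plain one is shut, everything beside them is in place, and the hand is clear.

```bash
python3 -c "
from plant import robot
print(robot.finish_job())"
```

```text
the job is handed in; nothing more can be done
None
```

The window cabinet (on the left, with the gauge on its roof) is open and the job is handed in at about 11.6 s of the 51 s allowed. I pushed its door in near the free edge until the latch tripped, and drew back so the spring opened it to about 22°. Then, with a closed finger behind the free edge, I pushed it to within about 1–2° of square.

**Last camera check**
- **Doors:** the window door is square to the cabinet, and the plain cabinet's door is still in its shut position.
- **Objects:** the jar, marker and wash bottle are upright and within 2 mm of where I last measured them before opening the door wide. From the first measurement the wash bottle's figure differs by up to 4 mm, but that reading came from a different camera.
- **Robot:** the hand is clear of everything.
- **Forces:** the highest wrist force I read was about 12 N, at the end of the door push, but I only read it at the end of each move.

**Problems along the way**
- My first move command was refused because each row must list all six numbers. Nothing moved.
- During the push, the measured tip position moved back about 2 mm at the trip. I judged the trip from the force rising to about 10 N, and the door springing ajar confirmed it.

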